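# Turn the sample jar's label to the front and clamp it

## Task

The sample jar lying in the sprung stand shows its label the wrong way. Feel for the jar's top and roll the jar about its long axis with a light fingertip until the printed label faces squarely to the front of the stand (level, away from the ring's hinge), without pressing the springs down to their stop, and take the finger away. Then swing the hinged clamp ring fully shut over the two flanges at the jar's end and turn the latch bar fully over the ring's lug; leave the other things on the bench where they are.

Things in the scene. Friction and masses are not known exactly. Their poses are not given: they have to be found in the camera images.
- stand: grey foot plate 150 x 250 x 10 mm of the stand, fixed; origin on the worktop under the middle of the jar; x to the back (ring hinge side, away from the robot), y along the jar from its bottom to its cap and on to ring and latch, z up. A deck above it carries all else; its height is set anew each time and not reported: the jar's axle runs along y at x = 0, H above the worktop, H from 84 to 120 mm
- roll (a joint): turn of the jar about its axle, rad: 0 or 2 pi = label level to the front (stand -x), pi/2 = up, pi = back, 3 pi/2 = down. Dragging the jar's top to the back raises it, to the front lowers it; it turns either way as far as needed. Takes about 3 N along the wall and stays where left; a finger pressing too lightly slips. Smooth jar wall: friction with the finger varies
- cradle (a joint): how far the sprung cradle is pressed straight down, m: 0 at rest, stop at 0.008; yields from about 3.5 N on, then 2.5 N per mm, and springs back up. It holds the jar: 68 mm in diameter, 120 mm long, label wrapping 110 degrees, between end cups; bare wall from stand y = -54 to +40 mm, then the cap; top 34 mm above H. Uprights, beyond y = +-84 mm, reach 20 mm above H
- ring (a joint): clamp ring hinge, rad: 0 = shut over the flanges; 1.57 = upright; grows swinging up and back, stop 1.9. Stays where left; 1.5 N at the lug swings it. Hinge axis along y at stand x = +47, z = H; steel half ring at y = +79, 18 mm wide, 82 outside. Its flat end lug, 83 to 117 mm from the hinge axis, 22 wide, 8 thick, is pushed on its outer face: 4 mm above H, looking up, when shut on a steel block
- latch (a joint): turn of the latch bar about its upright pivot (stand x = -52, y = +118 mm), rad: 0 = shut (hard stop), bar over the lug of the shut ring, pointing along the stand's -y; pi/2 = open, pointing to the front (-x). Stays where left; about 1 N at its pin turns it. Upright pin 42 mm from the pivot, 10 mm thick (head 13), from 13 to 41 mm above H; the bar is 48 mm long, 7 to 14 mm above H
- spanner: steel spanner 182 mm long lying in front of the stand, 8 mm high, to be left alone
- marker: black and white marker 135 mm long lying beside the stand, 20 mm high, to be left alone
- stopwatch: stopwatch 70 x 58 x 18 mm lying to the left of the stand, to be left alone
- wash_bottle: wash bottle 184 mm high standing behind the stand to the left, to be left alone
- tape: roll of masking tape 82 mm in diameter, 24 mm high, lying behind the stand to the right, to be left alone

How it is judged:
By the outcome, as a careful person would: the job done as asked, in the order asked, and still so for the second after the job is handed in, with the robot touching nothing.
It also fails if it takes over 54 s, if anything falls off the work surface, if the arm or the gripper's body presses on something with over 40 N, if the wrist force passes 120 N, or if a joint passes its speed limit or range.

## Robot

A 6-joint arm with a two-finger parallel gripper is mounted at the origin on a cart in front of the work surface, level with it; the furniture and walls round the work are solid. World frame = base frame: x ahead of the robot, y to its left, z up, the work surface at z = 0. Lengths are in m, angles in rad, forces in N, time in s.
With the tool pointing down it reaches from about 0.275 to 0.725 m from the base axis. Payload 5.6 kg.
Tool frame: the origin (TCP) lies midway between the tips of the shut fingers; the grasp point (between the pads) lies 19 mm behind it; z points along the fingers, y is the line along which they close (so a half turn about z gives the same grasp; the last joint's range is limited). The gripper opens to 85 mm and grips with 20 to 120 N. Pads are 22 mm wide; open, the fingers measure 114 mm over their backs; the gripper's body (76 mm by 85 mm) begins 54 mm behind the grasp point. The pads swing forward as they close: fully open they stand 13 mm farther back than shut.
Start: joints at [1.557, 0.255, 0.108, 0, -1.424, -0.285], TCP at [0.162, 0.526, 0.231] pointing down, gripper open.
Joint ranges: [-2.95, 2.95], [-1.21, 1.97], [-1.09, 1.5], [-2.87, 1.71], [-2.94, -0.07], [-3.05, 3.05]. Speed limits (rad/s): [2.57, 2.57, 3.14, 3.14, 3.14, 3.14].

## Interface

Orientations are given as a rotation vector (axis times angle).
In Python, from bench import robot gives the robot as it stands.
- The arm moves only by the tool servo_tool, never from a script. Its argument "steps" is text: rows parted by semicolons, each of 7 numbers parted by spaces: the shift along the world's x, y, z in units of 25 mm (1.0 is 25 mm), then the turn, a rotation vector about the world's x, y, z in units of 6 degrees (1.0 is 6 degrees), then the closure, from 0 (fully open) to 1 (shut). A call has 1 to 12 rows; each row shifts and turns the commanded pose from where the row before left it; what a row does not reach is not made up. A row lasts 1/8 s, in which the tool goes at most 62.5 mm and 10.7 degrees, less where a joint would pass 70% of its speed; a pose out of reach is approached as far as the arm can. A call is refused whole if a number of a shift passes 1 or a number of a turn 1, either way. A call with a gripper value outside its range is refused whole. The fingers move at their own pace and stop on an object; "grip_force" is the grip in N (left out, the last holds). Time passes only in rows, so rows that do not move let the fingers close. It gives the time, the measured TCP pose, the force, the opening and the grip force at its end, in the units of the state.
- robot.state(): the state, without advancing time (a new reading comes with each control period).
- robot.snapshot(name): name is "side" or "top" or "wrist"; returns a dict with "color" (400x640x3 uint8, blue, green, red), "range_z" (400x640 float32, m along the optical axis (not along the pixel's ray), 0 where there is no reading), "fovy" (degrees; the focal length in pixels is half the picture's height over the tangent of half this angle, whatever the lens; pixels are square), "cx", "cy" (the principal point, pixels), "eye" and "orientation" of the camera in the world. Camera axes: x right, y down, z forward; pixel columns grow to the right and rows downward; lengths in m; the calibration is good to about 2 mm. A picture is of the moment at which its call begins.
- robot.job_done(): hands the job in; it is judged then, once.
The state is a dict: "t": time; "joint_pos": joint angles; "joint_vel": joint speeds; "tau": joint torques, N m; "ee_pos": TCP position; "eef_rot": TCP orientation; "force": force on the tool from outside, world axes, zero at the start; "moment": the same for the moment, N m; "gripper_width": finger opening in m; "finger_force": force on a finger pad.
Only numpy, scipy, OpenCV 4.12 (cv2) and the standard library are available. Lean on these libraries where they do the work, as an engineer would, in place of code of your own. Each camera call takes 0.05 s, during which the arm holds its last target. There are 200 camera calls.

## Working session

There is one attempt and no reset: what is moved stays moved. The work goes in short steps, Python scripts to look and compute and a tool call to move; the robot and the scene stay as the last step left them, time stands still between calls to the robot, and variables do not carry over. Pictures are saved under pics/ and viewed, at most 10 in all, crops included, and the job is handed in when it is done.

Besides the shell and the picture viewer there is one more tool, called after "Request:" as name(argument=value, ...), one argument or row to a line, values as JSON. servo_tool: Moves the arm, as the interface text tells. Its arguments: {"type":"object","properties":{"steps":{"type":"string"},"grip_force":{"type":"number"}},"required":["steps"]}

```bash
mkdir -p pics
cat > h.py <<'E'
import numpy as np, cv2
from bench import robot
def cloud(s):
    h,w=s["range_z"].shape; f=h/2/np.tan(np.radians(s["fovy"])/2)
    v,u=np.mgrid[:h,:w]; z=s["range_z"]
    P=np.stack([(u-s["cx"])/f*z,(v-s["cy"])/f*z,z],-1)
    o=np.array(s["orientation"]); 
    if o.shape!=(3,3): o=cv2.Rodrigues(o.astype(float))[0] if o.size==3 else o
    return P@o.T+np.array(s["eye"])
E
python3 - <<'E'
from h import *
for n in ("top","side"):
    s=robot.snapshot(n); cv2.imwrite(f"pics/{n}0.png",s["color"]); np.save(n+"0.npy",cloud(s)); np.save(n+"c.npy",s["color"])
    print(n,s["fovy"],s["cx"],s["cy"],s["eye"],s["orientation"])
print(robot.state())
E
```

```text
top 43.56386772649286 318.49343340199044 198.78242561059224 [0.5038359 0.0592969 1.267597 ] [-2.18672055  2.18882173 -0.09043991]
side 48.88474694394511 320.65267388296576 203.51630962895777 [0.23878508 0.80362128 0.55753921] [-0.57719765  2.471472   -1.48068295]
{'t': 0.1, 'joint_pos': array([ 1.55662854e+00,  2.55709488e-01,  1.07143297e-01, -3.70225153e-04,
       -1.42392918e+00, -2.84614957e-01]), 'joint_vel': array([ 7.00196190e-05, -6.25746910e-04,  4.17059003e-03,  2.04214332e-03,
       -9.06947028e-04,  1.08471486e-03]), 'tau': array([-1.46664894e-03, -3.87606597e+01,  2.38477546e+01,  5.37792027e+00,
       -3.75795775e-03, -6.23227656e-07]), 'ee_pos': array([0.16172462, 0.52522438, 0.23048645]), 'eef_rot': array([ 3.10487477e+00, -4.67409735e-01, -2.10054693e-04]), 'force': array([-0.35634966, -0.49884439, -0.33824094]), 'moment': array([0.02862949, 0.00949424, 0.03998307]), 'finger_force': 0.0, 'gripper_width': 0.08542535454175815}
```

View pics/top0.png

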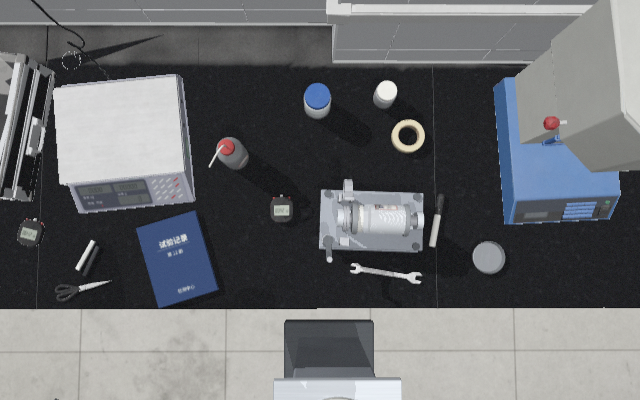

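View pics/side0.png

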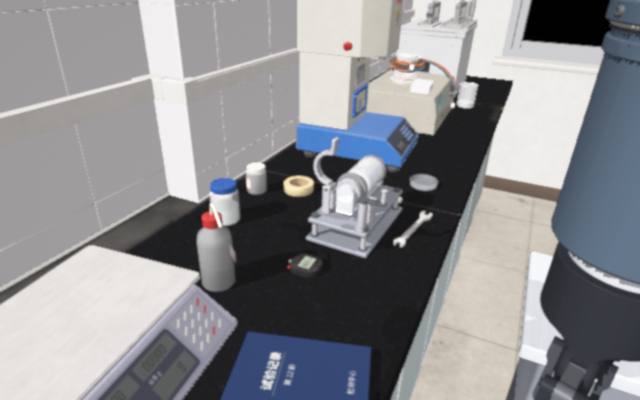

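The top view shows the stand at about (320–425, 190–252), with the ring upright at (348,188) and the latch pin at (328,252). The jar lies from about 345 to 415, and its bottom end faces right (world -y).

Run:
```python
from h import *
P=np.load("top0.npy"); c=np.load("topc.npy")
R=P[170:270,300:440]
z=R[...,2]
# plate/deck outlines by height
hist,e=np.histogram(z[(z>0.004)&(z<0.3)],bins=np.arange(0,0.3,0.005))
print([(round(a,3),int(n)) for a,n in zip(e,hist) if n])
m=((z>0.012)&(z<0.3)).astype(np.uint8)
for lo,hi in ((.006,.3),(.03,.3)):
    m=((z>lo)&(z<hi)).astype(np.uint8)
    n,l,st,_=cv2.connectedComponentsWithStats(m); k=1+st[1:,4].argmax()
    q=R[l==k][:,:2].astype(np.float32); r=cv2.minAreaRect(q); print(lo,r, q.min(0),q.max(0))
crop=c[165:275,295:445]; cv2.imwrite("pics/crop0.png",cv2.resize(crop,None,fx=5,fy=5,interpolation=cv2.INTER_CUBIC))
for v in range(180,262,4): print(v,' '.join('%3d'%(1000*P[v,u,2]) for u in range(312,436,4)))
print(P[220,312:436:8,1].round(3),P[180:262:4,380,0].round(3))
```

```text
[(np.float64(0.0), 169), (np.float64(0.005), 269), (np.float64(0.01), 192), (np.float64(0.015), 155), (np.float64(0.02), 8), (np.float64(0.05), 144), (np.float64(0.055), 1970), (np.float64(0.06), 1113), (np.float64(0.065), 83), (np.float64(0.07), 5), (np.float64(0.075), 25), (np.float64(0.08), 15), (np.float64(0.085), 5), (np.float64(0.09), 9), (np.float64(0.095), 10), (np.float64(0.1), 7), (np.float64(0.105), 14), (np.float64(0.11), 61), (np.float64(0.115), 55), (np.float64(0.12), 95), (np.float64(0.125), 156), (np.float64(0.13), 343), (np.float64(0.135), 335), (np.float64(0.14), 307), (np.float64(0.145), 539), (np.float64(0.15), 562), (np.float64(0.155), 92), (np.float64(0.16), 16), (np.float64(0.175), 6), (np.float64(0.18), 9), (np.float64(0.185), 11), (np.float64(0.19), 16), (np.float64(0.195), 15), (np.float64(0.2), 45), (np.float64(0.205), 37), (np.float64(0.21), 3), (np.float64(0.23), 21), (np.float64(0.235), 22)]
0.006 ((0.5355534553527832, -0.07853713631629944), (0.25036394596099854, 0.1811848133802414), 87.94096374511719) [ 0.4487684  -0.20552014] [0.62827456 0.04780896]
0.
[... 2393 characters left out ...]
6  59  61  56  61  55  59  60  60  61  59  58  57  59  66  59   1  -6  -1
252  -2   3   1  -3 132  -1   0   3  -7   3  -3   0  -2  -2   4   4  -1   0  -2  -1   2  -5  -2  -3   1   0  -2  -3   0   3  -1
256  -4  -2   0  -2 131  -1   1   1  -3  -3  -1  -2   3  -1  -1   1   2  -2  -2  -2   0   0  -1   0   0   0   1   0  -1   1  -1
260  -1  -3   2   0 163  -1  -1   0   0   3   2  -2   3   1  -1  -1  -3   0   0   2  -1  -2   0   1   1  -2  -1  -3  -2  -1   1
[ 0.065  0.045  0.026  0.007 -0.007 -0.025 -0.043 -0.061 -0.079 -0.096
 -0.114 -0.132 -0.149 -0.172 -0.219 -0.24 ] [0.646 0.635 0.625 0.61  0.6   0.59  0.576 0.566 0.557 0.548 0.539 0.53
 0.521 0.513 0.503 0.494 0.484 0.475 0.463 0.453 0.443]
```

View pics/crop0.png

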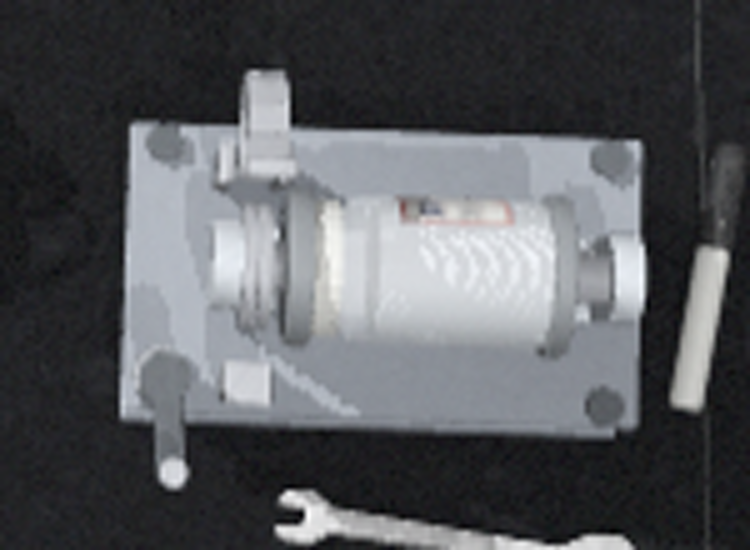

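The crop shows the label's red border on the far side of the jar, at crop (455,205), so the label faces the back. The block is at crop (247,382), the pin head at (173,472) and the latch pivot at (163,385).

```bash
cat >> h.py <<'E'
def ray(s,u,v,z):
    h=s["range_z"].shape[0]; f=h/2/np.tan(np.radians(s["fovy"])/2)
    o=cv2.Rodrigues(np.array(s["orientation"],float))[0]
    d=o@np.array([(u-s["cx"])/f,(v-s["cy"])/f,1]); e=np.array(s["eye"])
    return e+d*(z-e[2])/d[2]
E
python3 - <<'E'
from h import *
P=np.load("top0.npy"); s=robot.snapshot("top")
cr=lambda a,b,z: ray(s,295+(a-2)/5,165+(b-2)/5,z)[:2].round(4)
H=.119
print("pin",cr(173,472,H+.041),"pivot",cr(163,380,H+.014),"block",cr(247,382,H-.004))
print("posts L/R",cr(228,262,H+.02),cr(628,275,H+.02))
print("deck corners",[cr(*q,.059) for q in((132,122),(642,140),(122,420),(637,435))])
Q=P[196:240,360:402].reshape(-1,3); z=Q[:,2]
J=Q[(z>.135)&(z<.17)]
from scipy.optimize import least_squares
f=lambda p:np.hypot(J[:,0]-p[0]-p[1]*(J[:,1]+.09),J[:,2]-p[2])-.034
r=least_squares(f,[.54,.03,.119],loss="soft_l1",f_scale=.003); print("jar x@y=-.09, slope, H",r.x)
D=P[194:246,322:420].reshape(-1,3); print("deck z",np.median(D[(D[:,2]>.05)&(D[:,2]<.066)][:,2]))
B=P[238:246,341:348,2]; print("block z",np.median(B))
# label border
c=s["color"][200:216,370:402].astype(int); red=(c[...,2]-c[...,0]>40); vv,uu=np.nonzero(red)
for v,u in list(zip(vv+200,uu+370)): print((v,u,P[v,u].round(3).tolist()),end=' ')
E
```

```text
pin [0.4532 0.0264] pivot [0.4933 0.03  ] block [ 0.4921 -0.0091]
posts L/R [0.5463 0.0006] [ 0.5403 -0.1801]
deck corners [array([0.6173, 0.0428]), array([ 0.6084, -0.2049]), array([0.4734, 0.0478]), array([ 0.4659, -0.2001])]
jar x@y=-.09, slope, H [0.54314825 0.03644492 0.11854045]
deck z 0.05910596201719942
block z 0.1144318457639728
```

Request:
servo_tool(
  steps="0.4 -1 0.1 0 0 1 0;0.4 -1 0.1 0 0 1 1;0.4 -1 0.1 0 0 0.5 1;0.5 -1 0.1 0 0 0 1;0.5 -1 0.1 0 0 0 1;0.5 -1 0.1 0 0 0 1;0.5 -1 0.1 0 0 0 1;0.5 -1 0.1 0 0 0 1;0.5 -1 0 0 0 0 1;0.5 -1 0 0 0 0 1;0.5 -1 0 0 0 0 1;0.5 -1 0 0 0 0 1",
  grip_force=30,
)

```text
t: 1.65
ee_pos: [0.3048, 0.224, 0.2514]
eef_rot: [-3.141, 0.06, -0.0]
force: [0.2, -0.2, 0.6]
gripper_width: 0.0004
finger_force: 0.0
```

Request:
servo_tool(
  steps="0.5 -1 0 0 0 0 1;0.5 -1 0 0 0 0 1;0.5 -1 0 0 0 0 1;0.5 -1 0 0 0 0 1;0.5 -1 0 0 0 0 1;0.5 -1 0 0 0 0 1;0.5 -1 0 0 0 0 1;0.5 -1 0 0 0 0 1;0.5 -1 0 0 0 0 1;0.5 -1 0 0 0 0 1;0.5 -1 0 0 0 0 1;0.5 -1 0 0 0 0 1",
)

```text
t: 3.15
ee_pos: [0.4542, -0.076, 0.2514]
eef_rot: [-3.141, 0.06, -0.0]
force: [0.4, 0.9, -0.3]
gripper_width: -0.0004
finger_force: 0.0
```

Run:
```python
from h import *
s=robot.snapshot("wrist"); cv2.imwrite("pics/w1.png",s["color"]); np.save("w1.npy",cloud(s)); print(s["eye"],s["orientation"],s["fovy"])
```

```text
[ 0.52308249 -0.07882895  0.39322417] [ 2.03517694 -2.11529835 -0.29489025] 62.353718154312595
```

View pics/w1.png

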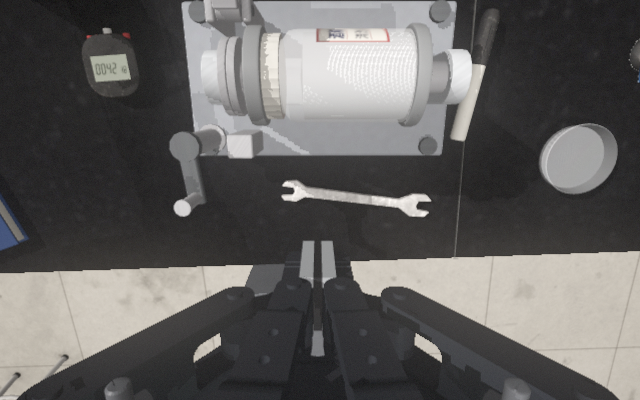

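The jar is at columns 245–430, rows 28–122. The label's near red border is at row ~41, columns 318–388, and the rest of the label goes over the back.

```bash
cat >> h.py <<'E'
O=np.array([.5428,-.09,.1187]); Y=np.array([.0355,1,0]);Y/=np.linalg.norm(Y); X=np.array([Y[1],-Y[0],0])
def cyl(s,u,v,R=.034):
    "pixel -> (stand y mm, angle deg: 0 front, 90 top, 180 back)"
    h=s["range_z"].shape[0]; f=h/2/np.tan(np.radians(s["fovy"])/2)
    o=cv2.Rodrigues(np.array(s["orientation"],float))[0]
    d=o@np.array([(u-s["cx"])/f,(v-s["cy"])/f,1]); e=np.array(s["eye"])-O
    a=np.array([d@X,d[2]]); b=np.array([e@X,e[2]])
    A=a@a;B=a@b;C=b@b-R*R; D=B*B-A*C
    if D<0: return None
    p=e+d*(-B-D**.5)/A
    return round(1000*(p@Y),1), round(np.degrees(np.arctan2(p[2],-(p@X))),1)
def redang(s,show=True):
    c=s["color"].astype(int); m=(c[...,2]-c[...,0]>50)&(c[...,2]-c[...,1]>40)
    out=[]
    for v,u in zip(*np.nonzero(m)):
        q=cyl(s,u,v)
        if q and -54<q[0]<45: out.append(q)
    out=np.array(out)
    if len(out): 
        hh,e=np.histogram(out[:,1],bins=np.arange(-90,270,3)); print([(int(a),int(n)) for a,n in zip(e,hh) if n],"y",np.percentile(out[:,0],[2,98]))
    return out
E
python3 - <<'E'
from h import *
s=robot.snapshot("wrist"); redang(s)
for v in (25,28,30,41,118,121): print(v,cyl(s,350,v))
E
```

```text
[(132, 5), (135, 2), (138, 4), (141, 2), (144, 1), (147, 2), (150, 2), (153, 2), (159, 1)] y [-39.42 -37.44]
25 None
28 None
30 None
41 (np.float64(-14.4), np.float64(134.8))
118 (np.float64(-16.1), np.float64(34.6))
121 (np.float64(-16.5), np.float64(26.8))
```

Request:
servo_tool(
  steps="0.8 -0.3 0 0 0 0 1;0.9 -0.3 0 0 0 0 1;0.9 -0.3 -0.5 0 0 0 1;0.8 -0.16 -0.8 0 0 0 1;0.76 0 -0.8 0 0 0 1;0 0 -0.8 0 0 0 1;0 0 -0.7 0 0 0 1;0 0 -0.2 0 0 0 1;0 0 -0.1 0 0 0 1;0 0 0 0 0 0 1",
)

```text
t: 4.5
ee_pos: [0.5586, -0.1009, 0.1545]
eef_rot: [3.141, -0.058, 0.002]
force: [0.2, 0.4, 0.0]
gripper_width: -0.0001
finger_force: 0.0
```

Request:
servo_tool(
  steps="0 0 -0.08 0 0 0 1;0 0 -0.08 0 0 0 1;0 0 0 0 0 0 1",
)

```text
t: 4.88
ee_pos: [0.5588, -0.1009, 0.151]
eef_rot: [3.141, -0.058, 0.003]
force: [-1.7, 0.5, 6.4]
gripper_width: 0.0004
finger_force: 2.9
```

Request:
servo_tool(
  steps="0 0 -0.08 0 0 0 1;-0.2 0 0 0 0 0 1;-0.2 0 0 0 0 0 1;-0.2 0 0 0 0 0 1;-0.2 0.02 0 0 0 0 1",
)

```text
t: 5.5
ee_pos: [0.5419, -0.1004, 0.1511]
eef_rot: [3.14, -0.056, 0.015]
force: [3.7, 0.7, 9.0]
gripper_width: 0.0001
finger_force: 4.5
```

Request:
servo_tool(
  steps="-0.2 0 -0.04 0 0 0 1;-0.2 0.02 0 0 0 0 1;-0.2 0 0 0 0 0 1;-0.1 0 0 0 0 0 1;0 0 0.5 0 0 0 1;0 0 0.3 0 0 0 1",
)

```text
t: 6.25
ee_pos: [0.5211, -0.0999, 0.1677]
eef_rot: [3.141, -0.058, 0.001]
force: [-0.3, -0.5, -0.0]
gripper_width: 0.0003
finger_force: 0.0
```

Run:
```python
from h import *
s=robot.snapshot("wrist"); cv2.imwrite("pics/w2.png",s["color"]); redang(s)
s=robot.snapshot("top"); redang(s);cv2.imwrite("pics/t2.png",cv2.resize(s["color"][165:275,295:445],None,fx=5,fy=5,interpolation=cv2.INTER_CUBIC))
```

```text
[(69, 18), (72, 16), (75, 15), (78, 11), (81, 12), (84, 14), (87, 19), (90, 13), (93, 16), (96, 12), (99, 19), (102, 20), (105, 15), (108, 20), (111, 15), (114, 19), (117, 12), (120, 16), (123, 14), (126, 15), (129, 14), (132, 11), (135, 9), (138, 12), (141, 10), (144, 5), (147, 5), (150, 7), (153, 4), (156, 4), (159, 3), (162, 2), (165, 2), (168, 2), (171, 2), (177, 1)] y [-38.994  11.1  ]
```

View pics/w2.png

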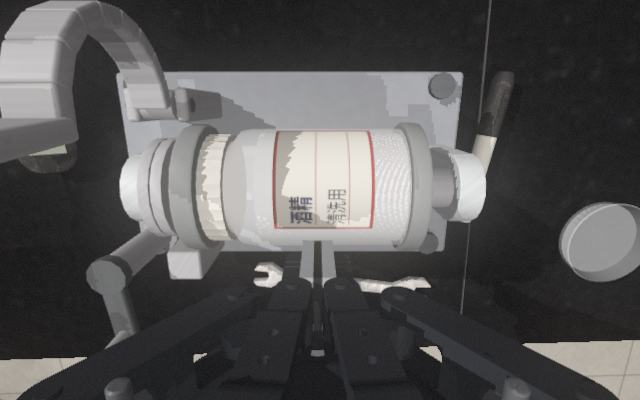

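The label has rolled onto the top with no slip: its front border is at row 228 (≈69°), so roll is about 124.5°. The same stroke twice more, with a check between, should finish it.

Request:
servo_tool(
  steps="0.8 -0.03 0 0 0 0 1;0.71 -0.02 -0.3 0 0 0 1;0 0 -0.3 0 0 0 1;0 0 -0.18 0 0 0 1;-0.2 0 0 0 0 0 1;-0.2 0.02 0 0 0 0 1;-0.2 0 0 0 0 0 1;-0.2 0.02 0 0 0 0 1;-0.2 0 -0.02 0 0 0 1;-0.2 0 0 0 0 0 1;-0.2 0 0 0 0 0 1;-0.1 0 0 0 0 0 1",
)

```text
t: 7.85
ee_pos: [0.5218, -0.1, 0.1486]
eef_rot: [3.141, -0.057, 0.007]
force: [0.1, 1.7, 6.4]
gripper_width: -0.0001
finger_force: 2.5
```

Request:
servo_tool(
  steps="0 0 0.5 0 0 0 1;0 0 0.3 0 0 0 1",
)

```text
t: 8.1
ee_pos: [0.5209, -0.1002, 0.1675]
eef_rot: [3.141, -0.058, 0.0]
force: [0.4, 0.2, 1.0]
gripper_width: -0.0003
finger_force: 0.0
```

Run:
```python
from h import *
s=robot.snapshot("wrist"); cv2.imwrite("pics/w3.png",s["color"]); redang(s)
c=s["color"]; hsv=cv2.cvtColor(c,cv2.COLOR_BGR2HSV)
# cream (label) band along columns at 3 axial positions
for u in (285,300,345,360):
    print(u,[(v,cyl(s,u,v)[1] if cyl(s,u,v) else None,hsv[v,u,1].item()) for v in range(124,262,8)])
```

```text
[(45, 1), (48, 5), (51, 8), (54, 7), (57, 9), (60, 12), (63, 8), (66, 13), (69, 15), (72, 12), (75, 12), (78, 15), (81, 14), (84, 16), (87, 11), (90, 15), (93, 16), (96, 20), (99, 15), (102, 20), (105, 160)] y [-38.7  11.1]
285 [(124, None, 6), (132, np.float64(171.1), 1), (140, np.float64(152.8), 1), (148, np.float64(141.8), 2), (156, np.float64(133.0), 2), (164, np.float64(125.3), 4), (172, np.float64(118.1), 2), (180, np.float64(111.3), 3), (188, np.float64(104.7), 35), (196, np.float64(98.0), 15), (204, np.float64(91.2), 16), (212, np.float64(84.1), 16), (220, np.float64(76.5), 16), (228, np.float64(67.8), 18), (236, np.float64(57.1), 16), (244, np.float64(40.7), 23), (252, None, 15), (260, None, 8)]
300 [(124, None, 6), (132, np.float64(171.0), 0), (140, np.float64(152.8), 1), (148, np.float64(141.8), 2), (156, np.float64(133.0), 2), (164, np.float64(125.3), 3), (172, np.float64(118.1), 2), (180, np.float64(111.3), 5), (188, np.float64(104.7), 34), (196, np.float64(98.0), 13), (204, np.float64(91.2), 14), (212, np.float64(84.1), 16), (220, np.float64(76.4), 18), (228, np.float64
[... 385 characters left out ...]
, (204, np.float64(91.2), 14), (212, np.float64(84.0), 14), (220, np.float64(76.3), 16), (228, np.float64(67.6), 16), (236, np.float64(57.0), 24), (244, np.float64(40.4), 20), (252, None, 18), (260, None, 20)]
360 [(124, None, 5), (132, np.float64(170.6), 1), (140, np.float64(152.6), 1), (148, np.float64(141.7), 2), (156, np.float64(132.9), 2), (164, np.float64(125.1), 2), (172, np.float64(118.0), 2), (180, np.float64(111.2), 3), (188, np.float64(104.6), 30), (196, np.float64(97.9), 13), (204, np.float64(91.1), 14), (212, np.float64(84.0), 15), (220, np.float64(76.3), 14), (228, np.float64(67.6), 15), (236, np.float64(56.9), 16), (244, np.float64(40.3), 26), (252, None, 22), (260, None, 21)]
```

Request:
servo_tool(
  steps="0.7 -0.03 0 0 0 0 1;0.54 -0.02 -0.3 0 0 0 1;0 0 -0.3 0 0 0 1;0 0 -0.18 0 0 0 1;-0.2 0 0 0 0 0 1;-0.2 0.02 0 0 0 0 1;-0.2 0 0 0 0 0 1;-0.2 0.02 0 0 0 0 1;-0.2 0 0 0 0 0 1;-0.05 0 0 0 0 0 1;0 0 0.5 0 0 0 1;0 0 0.9 0 0 0 1",
)

```text
t: 9.65
ee_pos: [0.5245, -0.1003, 0.1816]
eef_rot: [-3.141, 0.058, 0.006]
force: [0.5, 0.1, 0.2]
gripper_width: -0.0002
finger_force: 0.0
```

Request:
servo_tool(
  steps="-1 0 0.9 0 -1 0 1;-1 0 0.5 0 -1 0 1;-1 0 0 0 -1 0 1;-1 0 0 0 -1 0 1;-1 0 0 0 -1 0 1;-1 0 0 0 -1 0 1;-0.5 0 0 0 -1 0 1;0 0 0 0 0 0 1",
)

```text
t: 10.65
ee_pos: [0.3594, -0.1015, 0.2128]
eef_rot: [-2.922, 0.053, -1.117]
force: [0.6, 0.3, 1.0]
gripper_width: 0.0004
finger_force: 0.0
```

Run:
```python
from h import *
s=robot.snapshot("wrist"); cv2.imwrite("pics/w4.png",s["color"]); redang(s); print(s["eye"])
```

```text
[(12, 2), (15, 3), (18, 3), (21, 4), (24, 4), (27, 3), (30, 4), (33, 5), (36, 6), (39, 6), (42, 6), (45, 5), (48, 4), (51, 4), (54, 4), (57, 7), (60, 19)] y [-38.6  10.8]
[ 0.31547235 -0.10420573  0.36464258]
```

View pics/w4.png

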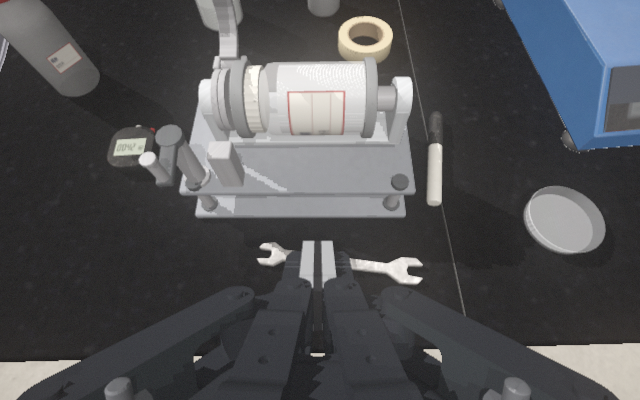

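The upper red border is at row ~91 (≈62°), so a few degrees remain. I'll check the jar's silhouette against the model before correcting.

Run:
```python
from h import *
for n in (["wrist"]):
  s=robot.snapshot(n); c=s["color"]
  for u in (300,330,355):
    g=c[:,u].astype(int); 
    pr=[v for v in np.arange(40,160,.5) if cyl(s,u,v)]
    print(u,"pred",pr[0],pr[-1],"range", [int(1000*x) for x in s["range_z"][56:150:4,u]])
    print([(v,g[v].tolist()) for v in list(range(58,68))+list(range(86,96))+list(range(126,144,2))])
    print([ (v,cyl(s,u,v)[1]) for v in range(88,96)])
P=cloud(s); Q=P[62:136,295:365].reshape(-1,3); Q=Q[(Q[:,2]>.09)&(Q[:,2]<.17)]-O
from scipy.optimize import least_squares
a=np.c_[Q@X,Q[:,2]]
r=least_squares(lambda p:np.hypot(a[:,0]-p[0],a[:,1]-p[1])-.034,[0,0],loss="soft_l1",f_scale=.003); print(r.x)
```

```text
300 pred 68.0 140.5 range [521, 517, 513, 300, 295, 294, 291, 290, 289, 290, 288, 289, 290, 290, 292, 295, 297, 299, 303, 308, 315, 353, 350, 356]
[(58, [75, 77, 81]), (59, [74, 77, 79]), (60, [76, 78, 81]), (61, [75, 76, 79]), (62, [77, 81, 84]), (63, [81, 83, 86]), (64, [80, 84, 87]), (65, [82, 85, 87]), (66, [121, 121, 126]), (67, [174, 176, 178]), (86, [236, 237, 238]), (87, [236, 236, 238]), (88, [235, 237, 238]), (89, [236, 237, 238]), (90, [235, 236, 237]), (91, [235, 236, 237]), (92, [235, 236, 237]), (93, [233, 235, 236]), (94, [233, 235, 236]), (95, [217, 219, 228]), (126, [190, 198, 203]), (128, [185, 192, 197]), (130, [180, 188, 191]), (132, [174, 181, 185]), (134, [166, 172, 177]), (136, [148, 154, 158]), (138, [129, 133, 137]), (140, [173, 173, 174]), (142, [186, 185, 186])]
[(88, np.float64(73.2)), (89, np.float64(71.6)), (90, np.float64(70.1)), (91, np.float64(68.5)), (92, np.float64(67.0)), (93, np.float64(65.5)), (94, np.float64(64.0)), (95, np.float64(62.6))]
330 pred 67.5 140.0 range [519, 515, 512, 298, 294, 292, 290, 288, 289, 288, 289, 289, 288, 291, 291, 296, 
[... 1226 characters left out ...]
3, 192, 197]), (67, [194, 199, 203]), (86, [247, 248, 249]), (87, [240, 241, 242]), (88, [237, 238, 239]), (89, [234, 235, 236]), (90, [234, 235, 236]), (91, [234, 235, 236]), (92, [240, 240, 241]), (93, [243, 243, 244]), (94, [237, 237, 238]), (95, [233, 234, 235]), (126, [189, 189, 192]), (128, [185, 186, 186]), (130, [183, 184, 185]), (132, [172, 172, 172]), (134, [165, 166, 168]), (136, [159, 158, 161]), (138, [163, 163, 165]), (140, [182, 181, 182]), (142, [183, 183, 183])]
[(88, np.float64(72.1)), (89, np.float64(70.6)), (90, np.float64(69.1)), (91, np.float64(67.6)), (92, np.float64(66.1)), (93, np.float64(64.6)), (94, np.float64(63.1)), (95, np.float64(61.7))]
[0.00161802 0.00047665]
```

Request:
servo_tool(
  steps="0.5 0 0 0 1 0 1;1 0 0 0 1 0 1;1 0 0 0 1 0 1;1 0 0 0 1 0 1;1 0 0 0 1 0 1;1 0 0 0 1 0 1;1 0 -0.6 0 1 0 1;0.9 0 -0.6 0 0 0 1;0 0 -0.6 0 0 0 1;0 0 0 0 0 0 1",
)

```text
t: 12.0
ee_pos: [0.5481, -0.1004, 0.1704]
eef_rot: [-3.141, 0.059, 0.006]
force: [0.8, -0.2, 0.5]
gripper_width: -0.0
finger_force: 0.0
```

Request:
servo_tool(
  steps="0 0 -0.5 0 0 0 1;0 0 -0.38 0 0 0 1;0 0 0 0 0 0 1;-0.08 0 0 0 0 0 1;-0.07 0 0 0 0 0 1;0 0 0 0 0 0 1",
)

```text
t: 12.75
ee_pos: [0.5464, -0.1004, 0.1523]
eef_rot: [3.141, -0.057, 0.009]
force: [3.2, 1.2, 5.3]
gripper_width: -0.0001
finger_force: 2.7
```

Request:
servo_tool(
  steps="0 0 0.5 0 0 0 1;0 0 0.9 0 0 0 1;-1 0 0.9 0 -1 0 1;-1 0 0.5 0 -1 0 1;-1 0 0 0 -1 0 1;-1 0 0 0 -1 0 1;-1 0 0 0 -1 0 1;-1 0 0 0 -1 0 1;-1 0 0 0 -1 0 1;-0.5 0 0 0 0 0 1;0 0 0 0 0 0 1",
)

```text
t: 14.12
ee_pos: [0.3564, -0.1004, 0.2205]
eef_rot: [-2.918, 0.052, -1.124]
force: [0.2, -0.2, 0.9]
gripper_width: 0.0005
finger_force: 0.0
```

```bash
cat >> h.py <<'E'
def edge(s):
    c=s["color"].astype(int)
    for u in (295,305,315,325,335,342):
        pr=[v for v in np.arange(30,190,.25) if cyl(s,u,v)]
        g=c[:,u,1]; w=int(pr[0]); gr=np.diff(g[w-8:w+6]); top=w-8+gr.argmax()+.5
        rd=c[:,u,2]-c[:,u,0]; d=next((v for v in range(w+6,w+60) if rd[v]>9),None)
        if d: print(u,"sil pred",pr[0],"meas",top,"edge row",d,"angle",cyl(s,u,d-.5-top+pr[0])[1])
E
python3 - <<'E'
from h import *
s=robot.snapshot("wrist"); cv2.imwrite("pics/w5.png",s["color"]); redang(s); edge(s)
E
```

```text
[(12, 1), (15, 1), (18, 2), (21, 3), (24, 4), (27, 4), (30, 4), (33, 4), (36, 3), (39, 4), (42, 4), (45, 4), (48, 6), (51, 6), (54, 6), (57, 26)] y [-38.6    10.838]
295 sil pred 68.5 meas 66.5 edge row 96 angle 58.7
305 sil pred 68.25 meas 66.5 edge row 96 angle 58.8
315 sil pred 68.25 meas 66.5 edge row 96 angle 58.7
325 sil pred 68.0 meas 66.5 edge row 96 angle 58.9
335 sil pred 68.0 meas 66.5 edge row 96 angle 58.7
342 sil pred 67.75 meas 66.5 edge row 96 angle 58.9
```

Request:
servo_tool(
  steps="0.5 0 0 0 1 0 1;1 0 0 0 1 0 1;1 0 0 0 1 0 1;1 0 0 0 1 0 1;1 0 0 0 1 0 1;1 0 0 0 1 0 1;1 0 -0.8 0 1 0 1;1 0 -0.8 0 0 0 1;0.1 0 -0.5 0 0 0 1;0 0 -0.4 0 0 0 1;0 0 0 0 0 0 1",
)

```text
t: 15.55
ee_pos: [0.5465, -0.1006, 0.1574]
eef_rot: [-3.141, 0.059, 0.001]
force: [-0.7, -1.1, 0.7]
gripper_width: -0.0
finger_force: 0.0
```

Request:
servo_tool(
  steps="0 0 -0.2 0 0 0 1;0 0 -0.18 0 0 0 1;0 0 0 0 0 0 1;-0.09 0 0 0 0 0 1;-0.08 0 0 0 0 0 1;0 0 0 0 0 0 1",
)

```text
t: 16.3
ee_pos: [0.5458, -0.1004, 0.1516]
eef_rot: [3.141, -0.056, 0.014]
force: [3.1, 0.7, 8.0]
gripper_width: -0.0001
finger_force: 3.7
```

Request:
servo_tool(
  steps="0 0 0.5 0 0 0 1;0 0 0.9 0 0 0 1;-1 0 0.9 0 -1 0 1;-1 0 0.5 0 -1 0 1;-1 0 0 0 -1 0 1;-1 0 0 0 -1 0 1;-1 0 0 0 -1 0 1;-1 0 0 0 -1 0 1;-1 0 0 0 -1 0 1;-0.5 0 0 0 0 0 1;0 0 0 0 0 0 1",
)

```text
t: 17.68
ee_pos: [0.3547, -0.1003, 0.2188]
eef_rot: [-2.917, 0.052, -1.124]
force: [-0.1, 1.1, 1.4]
gripper_width: 0.0003
finger_force: 0.0
```

Run:
```python
from h import *
s=robot.snapshot("wrist"); redang(s); edge(s); P=cloud(s); 
cv2.imwrite("pics/w6.png",cv2.resize(s["color"][0:210,150:450],None,fx=2.6,fy=2.6,interpolation=cv2.INTER_CUBIC))
```

```text
[(12, 1), (15, 1), (18, 3), (21, 3), (24, 4), (27, 4), (30, 4), (33, 4), (36, 6), (39, 7), (42, 5), (45, 4), (48, 4), (51, 4), (54, 19)] y [-38.6  10.9]
295 sil pred 66.0 meas 64.5 edge row 96 angle 55.5
305 sil pred 65.75 meas 64.5 edge row 96 angle 55.7
315 sil pred 65.75 meas 63.5 edge row 95 angle 55.6
325 sil pred 65.5 meas 63.5 edge row 95 angle 55.7
335 sil pred 65.25 meas 63.5 edge row 95 angle 55.9
342 sil pred 65.25 meas 63.5 edge row 95 angle 55.8
```

View pics/w6.png

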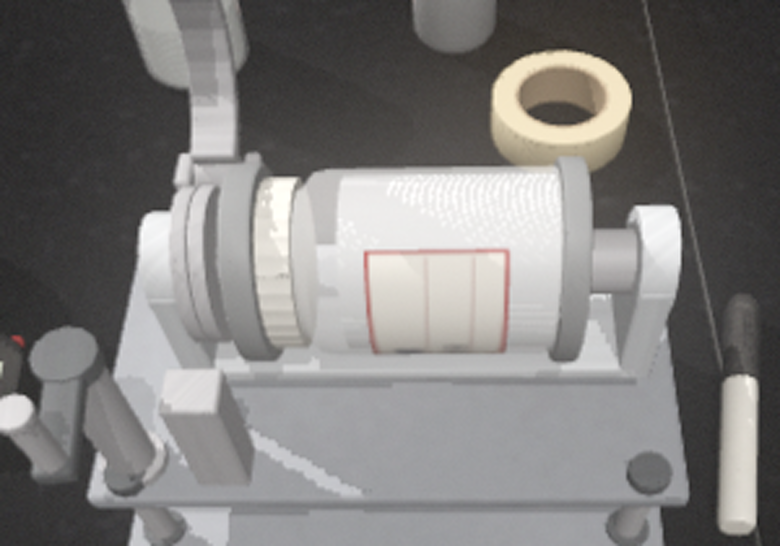

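The upper border now measures ~55.7°, so roll is about 0.5°. The label is square to the front and the finger is clear. Next I'll find the ring's angle from the first top cloud.

Run:
```python
from h import *
P=np.load("top0.npy")[176:202,338:360].reshape(-1,3); Q=P[(P[:,2]>.17)&(P[:,2]<.25)]-O
q=np.c_[Q@X,Q@Y,Q[:,2]]*1000
for lo,hi in((220,),(0,))and((.1,.13),(.085,.1),(.06,.085)):
    k=q[(q[:,2]>lo*1000)&(q[:,2]<hi*1000)]; print(lo,len(k),k.min(0).round(1),k.max(0).round(1),k.mean(0).round(1))
hx=O+.047*X+.079*Y; print(hx)
for th,r in((100,100),(90,100),(75,103),(60,105),(45,107),(30,109),(15,110),(5,110),(0,110)):
    t=np.radians(th); c=np.array([-r*np.cos(t)+4*np.sin(t),r*np.sin(t)+4*np.cos(t)])/1000
    p=hx+(c[0]+.011)*X; print(th,p[:2].round(4),round(hx[2]+c[1],4))
```

```text
0.1 43 [ 34.2  68.2 111.4] [ 41.  89. 120.] [ 37.4  78.8 116.3]
0.085 48 [44.7 70.4 85.5] [64.2 85.8 92.2] [51.3 78.3 88. ]
0.06 90 [45.1 69.7 60.8] [82.5 87.4 85. ] [68.7 79.  76.6]
[ 0.59257315 -0.01271718  0.1187    ]
100 [ 0.6249 -0.0139] 0.2165
90 [ 0.6076 -0.0132] 0.2187
75 [ 0.5808 -0.0123] 0.2192
60 [ 0.5546 -0.0114] 0.2116
45 [ 0.5308 -0.0105] 0.1972
30 [ 0.5112 -0.0098] 0.1767
15 [ 0.4984 -0.0094] 0.151
5 [ 0.4944 -0.0092] 0.1323
0 [ 0.4936 -0.0092] 0.1227
```

Request:
servo_tool(
  steps="0.5 0 0.9 0 1 0 1;1 0 0.9 0 1 0 1;1 0 0.8 0 1 0 1;1 0 0.6 0 1 0 1;1 0.2 0 0 1 0 1;1 0.4 0 0 1 0 1;1 0.5 0 0 1 0 1;1 0.6 0 0 0 0 1;1 0.6 0 0 0 0 1;1 0.6 0 0 0 0 1;1 0.5 0 0 0 0 1;0.5 0 0 0 0 0 1",
)

```text
t: 19.23
ee_pos: [0.6332, -0.0148, 0.2956]
eef_rot: [-3.141, 0.057, 0.003]
force: [0.6, 0.6, -0.5]
gripper_width: -0.0001
finger_force: 0.0
```

Request:
servo_tool(
  steps="0 0 -0.9 0 0 0 1;0 0 -0.9 0 0 0 1;0 0 -0.9 0 0 0 1;0 0 -0.4 0 0 0 1;-0.5 0 0 0 0 0 1;-0.5 0 0 0 0 0 1;-0.5 0 0 0 0 0 1;-0.5 0.02 0 0 0 0 1;-0.5 0.02 -0.15 0 0 0 1;-0.5 0.02 -0.15 0 0 0 1;-0.48 0.02 -0.29 0 0 0 1;-0.47 0.02 -0.29 0 0 0 1",
)

```text
t: 20.72
ee_pos: [0.5314, -0.0128, 0.199]
eef_rot: [-3.141, 0.058, -0.002]
force: [0.8, -0.7, -0.1]
gripper_width: -0.0
finger_force: 0.3
```

Request:
servo_tool(
  steps="-0.4 0.02 -0.4 0 0 0 1;-0.4 0.02 -0.45 0 0 0 1;-0.27 0.02 -0.5 0 0 0 1;-0.25 0.02 -0.5 0 0 0 1;-0.1 0.02 -0.4 0 0 0 1;-0.06 0 -0.35 0 0 0 1;-0.02 0 -0.25 0 0 0 1;0 0 -0.2 0 0 0 1;0 0 -0.1 0 0 0 1;0 0 0 0 0 0 1",
)

```text
t: 21.98
ee_pos: [0.4942, -0.0105, 0.1233]
eef_rot: [3.141, -0.057, 0.003]
force: [-10.3, 2.5, 22.5]
gripper_width: -0.0002
finger_force: 11.8
```

Request:
servo_tool(
  steps="0 0 0.5 0 0 0 1;0 0 0.9 0 0 0 1;0 0 0.9 0 0 0 1;0 0 0.9 0 0 0 1;-0.55 0.9 0 0 0 0 1;-0.55 0.9 0 0 0 0 1;-0.55 0.87 0 0 0 0 1;0 0 -0.7 0 0 0 1;0 0 -0.7 0 0 0 1;0 0 -0.7 0 0 0 1;0 0 -0.35 0 0 0 1;0 0 0 0 0 0 1",
)

```text
t: 23.48
ee_pos: [0.4528, 0.0562, 0.1385]
eef_rot: [3.141, -0.058, -0.001]
force: [0.1, -0.5, -0.7]
gripper_width: -0.0002
finger_force: 0.0
```

Run:
```python
from h import *
s=robot.snapshot("wrist"); cv2.imwrite("pics/w7.png",s["color"]); print(robot.state()["force"])
```

```text
[ 0.55822181  0.77106394 -0.15376947]
```

View pics/w7.png

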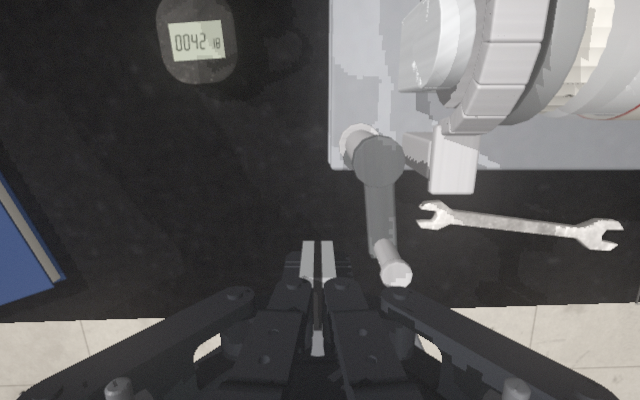

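The ring is shut on its block (lug at 455,165). The latch pin, at (397,272), is right beside the finger.

Request:
servo_tool(
  steps="0 -0.4 0 0 0 0 1;0 -0.3 0 0 0 0 1;0 -0.3 0 0 0 0 1;0.1 -0.3 0 0 0 0 1;0.15 -0.3 0 0 0 0 1;0.2 -0.3 0 0 0 0 1;0 0 0 0 0 0 1",
)

```text
t: 24.4
ee_pos: [0.4641, 0.0081, 0.1385]
eef_rot: [3.14, -0.06, -0.002]
force: [-0.1, 0.1, -0.5]
gripper_width: 0.0004
finger_force: 0.0
```

Request:
servo_tool(
  steps="0 0.4 0 0 0 0 1;-1 0 0 0 0 0 1;0 -0.6 0 0 0 0 1;0 -0.52 0 0 0 0 1;0.4 0 0 0 0 0 1;0.3 0 0 0 0 0 1;0.3 0 0 0 0 0 1;0.25 0 0 0 0 0 1;0.2 0 0 0 0 0 1;0 0 0 0 0 0 1",
)

```text
t: 25.65
ee_pos: [0.4759, -0.0089, 0.1387]
eef_rot: [-3.141, 0.058, -0.001]
force: [-0.7, 0.0, -0.1]
gripper_width: -0.0001
finger_force: 0.0
```

Request:
servo_tool(
  steps="0.08 0 0 0 0 0 1;0.08 0 0 0 0 0 1;0 0 0 0 0 0 1",
)

```text
t: 26.02
ee_pos: [0.4786, -0.0092, 0.1386]
eef_rot: [3.141, -0.058, -0.003]
force: [-4.7, 0.1, 2.4]
gripper_width: -0.0
finger_force: 2.3
```

Request:
servo_tool(
  steps="0.08 0 0 0 0 0 1;0 0 0 0 0 0 1",
)

```text
t: 26.28
ee_pos: [0.479, -0.0094, 0.1384]
eef_rot: [3.141, -0.059, -0.007]
force: [-10.7, 1.6, 6.6]
gripper_width: -0.0001
finger_force: 4.9
```

Request:
servo_tool(
  steps="-0.6 0 0 0 0 0 1;-0.8 0 0.5 0 0 0 1;-0.8 -0.8 0.9 0 -1 0 1;-0.8 -0.8 0.9 0 -1 0 1;-0.8 -0.8 0.6 0 -1 0 1;-0.5 -0.6 0 0 -1 0 1;0 0 0 0 -1 0 1;0 0 0 0 0 0 1",
)

```text
t: 27.28
ee_pos: [0.3718, -0.0844, 0.2102]
eef_rot: [-3.023, 0.054, -0.812]
force: [-0.7, 0.4, -0.0]
gripper_width: 0.0002
finger_force: 0.0
```

Run:
```python
from h import *
s=robot.snapshot("wrist"); redang(s); edge(s)
cv2.imwrite("pics/w8.png",s["color"])
t=robot.snapshot("top"); cv2.imwrite("pics/t8.png",t["color"])
```

```text
[(12, 1), (15, 3), (18, 4), (21, 3), (24, 4), (27, 4), (30, 4), (33, 5), (36, 6), (39, 7), (42, 8), (45, 7), (48, 8), (51, 8), (54, 37)] y [-38.5  10.9]
305 sil pred 30.0 meas 22.5 edge row 63 angle 48.5
315 sil pred 30.0 meas 22.5 edge row 62 angle 49.6
325 sil pred 30.0 meas 22.5 edge row 62 angle 49.5
335 sil pred 30.0 meas 23.5 edge row 62 angle 50.6
342 sil pred 30.0 meas 23.5 edge row 62 angle 50.5
```

View pics/w8.png

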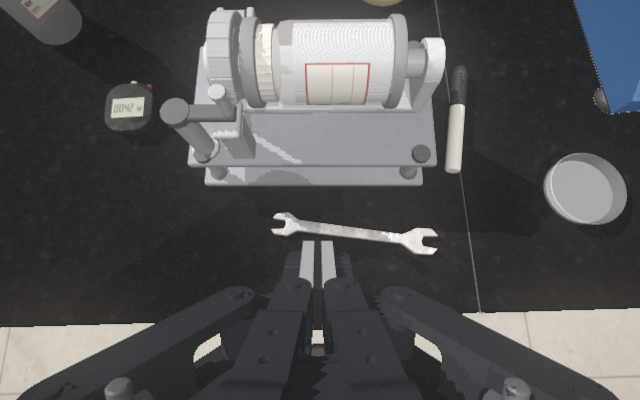

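The ring is shut, the latch bar points along the stand over the lug (pin at 217,95), and the label border still measures 54–57° (the 48–51° figures come from a clipped search window). Nothing else on the bench has moved, so I'm handing in.

```bash
python3 -c "
from h import *
print(robot.job_done())"
```

```text
the job is handed in; nothing more can be done
None
```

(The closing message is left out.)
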